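# Match the lid leaf of a hinge to its jamb

## Task

On the hinge jig, slide the hinge pin back out of the knuckles by its grip until the grip stands in line with the two thin upright mark plates beside the rail, and leave the pin parked there. Then lift the loose hinge leaf by its wooden batten out of its rack, bring its two knuckles down into the two gaps between the knuckles on the jamb block, and finish while holding it upright there, with the knuckle holes in line so that the pin could pass the batten standing over the jamb block and the leaf carried by the gripper alone, not resting or pressing on the jig. Do not push over or shift the ink bottles or the stamp that stand around.

Things in the scene. Friction and masses are not known exactly. Their poses are not given: they have to be found in the camera images.
- jig: fixed jig: plywood board 110 x 340 x 15 mm; at its left (+y) end a wooden jamb block (x = 16 to 58 mm, 130 mm long, top 71 mm high) with an aluminium hinge leaf on its front, at its right end a rail for the pin carriage. Origin on the table below the middle of the hinge; x from the front to the jamb block, y along the hinge axis, z up. Yaw within 15 degrees
- jig_axis (a point): middle of the hinge axis, 75 mm above the table, axes as the jig. Three fixed knuckles (outside diameter 22, bore 12, each 20 mm wide) at y = -44, 0, +44 mm leave two gaps 24 mm wide at y = -22, +22 mm. Nothing on the jig is above 86 mm but the pin carriage's grip (136 mm)
- jig_axis_left (a point): point on the jig's hinge axis 30 mm to +y of its middle
- jig_axis_right (a point): point on the jig's hinge axis 30 mm to -y of its middle
- pin_slide (a joint): travel of the pin carriage in m along the jig's own -y: 0 = pin (7 mm thick, 131 mm long) right through all knuckles, 0.120 = parked at the mark, tip of the pin 8 mm clear of the outermost knuckle, 0.150 = end stop. It starts between 0 and 0.03. Sliding friction about 2 N, no spring; it stays where it is left
- pin_grip (a point): middle of the upright black grip on the pin carriage, to be pinched from above: 18 mm along the jig's x, 16 mm along y, from 91 to 136 mm above the table; this point is 125 mm up. Carriage below: 32 x 30 mm, 49 to 91 mm high
- park_mark (a point): where point pin_grip is when the pin is parked: 125 mm above the table, straight over the rail between the two thin upright mark plates (4 mm wide, top at 68 mm), 208 mm to -y of the jig's origin
- rack: fixed open wooden rack, 75 x 150 mm, walls up to 60 mm high, in which the loose leaf stands upright with 2 to 3 mm of play, knuckles towards the robot; origin on the table below the leaf's knuckle axis; axes as the leaf's. Yaw within 20 degrees
- leaf: loose hinge leaf, 0.14 to 0.26 kg: wooden batten 18 x 120 x 90 mm (x = 16 to 34, z = 4 to 94 mm) with an aluminium leaf on its front whose two knuckles hang below and in front. Origin in the middle of the knuckles' axis; x from knuckles to batten, y along the knuckles, z up. In the rack the origin is 31 mm above the table. In place its origin is at point jig_axis, axes as the jig's
- leaf_left (a point): point on the leaf's knuckle axis 30 mm to its +y. The two knuckles: outside diameter 22, bore 12, each 16 mm wide, at y = -22 and +22 mm. In place 8 mm are left between batten and jamb block
- leaf_right (a point): point on the leaf's knuckle axis 30 mm to its -y
- leaf_grip (a point): where to pinch the batten across its 18 mm thickness (along the leaf's x): in the leaf's frame x = 25, y = 0, z = 72 mm, 22 mm below the top of the batten, above the aluminium plate (which ends at z = 50 mm)
- ink_near: dropper ink bottle, 40 x 41 x 70 mm, standing loose in front of the jig; origin under its foot
- ink_far: dropper ink bottle, 40 x 41 x 70 mm, standing loose behind the rack; origin under its foot
- stamp_b: self-inking stamp, 26 x 22 x 64 mm, standing loose behind the jig; origin under its foot
There are look-alikes about, which are no part of the job. What is shaped like the leaf but orange is not meant.

How it is judged:
By the outcome, as a careful person would: the job done as asked, in the order asked, and still so for the second after the job is handed in, while the arm keeps its last pose, push and grip.
It also fails if it takes over 53 s, if anything falls off the work surface, if the arm or the gripper's body presses on something with over 40 N, if the wrist force passes 120 N, or if a joint passes its speed limit or range.

## Robot

A 7-joint arm with a two-finger parallel gripper is mounted at the origin on a cart in front of the work surface, level with it; the furniture and walls round the work are solid. World frame = base frame: x ahead of the robot, y to its left, z up, the work surface at z = 0. Lengths are in mm, angles in rad, forces in N, time in s.
With the tool pointing down it reaches from about 400 to 875 mm from the base axis. Payload 4.4 kg.
Tool frame: the origin (TCP) lies at the very end of the fingers, on their centre line; the grasp point (between the pads) lies 19 mm behind it; z points along the fingers, y is the line along which they close (so a half turn about z gives the same grasp; the last joint's range is limited). The gripper opens to 85 mm and grips with 20 to 120 N. Pads are 22 mm wide; open, the fingers measure 114 mm over their backs; the gripper's body (76 mm by 85 mm) begins 54 mm behind the grasp point. The pads swing forward as they close: fully open they stand 13 mm farther back than shut.
Start: joints at [1.08, 0.628, 0.038, 1.517, -0.027, 0.996, -0.02], TCP at [267.918, -592.231, 231.313] pointing down, gripper open.
Joint ranges: [-3.06, 3.06], [-0.37, 2.12], [-1.25, 1.32], [0.18, 2.47], [-1.1, 4.24], [0.23, 1.98], [-2.94, 2.94]. Speed limits (rad/s): [2.57, 2.57, 3.14, 3.14, 3.14, 3.14, 3.14].

## Interface

Orientations are given as [roll, pitch, yaw] about the fixed x, y, z axes, in that order (R = Rz(yaw) Ry(pitch) Rx(roll)).
In Python, from cell import monitor, viewer, workorder gives the robot as it stands.
- The arm moves only by the tool arm_command, never from a script. Its argument "series" is one flat list of numbers, 5 for each row, row after row: the opening in per cent of the stroke, from 0 (shut) to 100 (fully open), then the shift along the tool's x, y, z in cm, then the turn about the tool's z in degrees. In form: [claw, x, y, z, roll, claw, x, y, z, roll, ...]. A call has exactly 5 rows; each row is the pose to reach, as a shift and turn from the pose commanded when the call began, along the tool's axes at that moment; what a row does not reach only later rows make up. A row lasts 1/12 s, in which the tool goes at most 41.7 mm and 7.16 degrees, less where a joint would pass 70% of its speed; a pose out of reach is approached as far as the arm can. A call with a gripper value outside its range is refused whole. The fingers move at their own pace and stop on an object; the grip force is fixed at half the most. Time passes only in rows, so rows that repeat a pose let the fingers close, or fill a call up. It gives the time, the measured TCP pose, the force, the opening and the grip force at its end, in the units of the state.
- monitor.read_state(): the state, without advancing time (a new reading comes with each control period).
- viewer.get_image(name): name is "scene" or "top"; returns (picture, depth): 384x512x3 uint8, red, green, blue; 384x512 float32, mm along the optical axis (not along the pixel's ray), 0 where there is no reading.
- viewer.camera_model(name): a dict with "mtx" (3x3 intrinsics, pixels), "dist_coeffs" ([k1, k2, p1, p2, k3] as OpenCV has them; the pictures are not rectified), "R" (3x3) and "t" (3): a world point X has camera coordinates R X + t. Camera axes: x right, y down, z forward; pixel columns grow to the right and rows downward; lengths in mm; the calibration is good to about 2 mm. A picture is of the moment at which its call begins. camera_model takes no time and is no camera call.
- workorder.finish_job(): hands the job in; it is judged then, once.
The state is a dict: "clock": time; "qpos": joint angles; "qd": joint speeds; "tau": joint torques, N m; "eef_pos": TCP position; "tool_rot": TCP orientation; "force": force on the tool from outside, world axes, zero at the start; "torque": the same for the moment, N m; "width": finger opening in mm; "gripper_force": force on a finger pad.
Only numpy, scipy, OpenCV 4.12 (cv2) and the standard library are available. Lean on these libraries where they do the work, as an engineer would, in place of code of your own. Each camera call takes 0.05 s, during which the arm holds its last target. There are 200 camera calls.

## Working session

There is one attempt and no reset: what is moved stays moved. The work goes in short steps, Python scripts to look and compute and a tool call to move; the robot and the scene stay as the last step left them, time stands still between calls to the robot, and variables do not carry over. Pictures are saved under pics/ and viewed, at most 10 in all, crops included, and the job is handed in when it is done.

Besides the shell and the picture viewer there is one more tool, called after ">>>" by a JSON object that holds its "name" and its "arguments". arm_command: Moves the arm, as the interface text tells. Its arguments: {"type":"object","properties":{"series":{"type":"array","items":{"type":"number"}}},"required":["series"]}

```bash
mkdir -p pics; python3 - <<'E'
from cell import monitor, viewer
import cv2, numpy as np
s=monitor.read_state(); print({k:np.round(v,3).tolist() for k,v in s.items()})
for n in("scene","top"):
    im,d=viewer.get_image(n); cv2.imwrite(f"pics/{n}0.png",im[:,:,::-1]); np.savez(f"{n}0.npz",im=im,d=d)
    c=viewer.camera_model(n); print(n,{k:np.round(v,3).tolist() for k,v in c.items()})
E
```

```text
{'clock': 0.0, 'qpos': [1.08, 0.629, 0.038, 1.518, -0.027, 0.996, -0.02], 'qd': [0.001, 0.001, 0.0, 0.001, 0.0, -0.001, 0.0], 'tau': [0.0, -56.341, 1.226, -19.344, 0.011, 0.01, 0.0], 'eef_pos': [267.662, -591.645, 230.405], 'tool_rot': [-3.14, 0.0, 0.425], 'force': [0.105, -0.116, -0.69], 'torque': [-0.021, -0.027, -0.02], 'gripper_force': 0.0, 'width': 85.327}
scene {'mtx': [[381.084, 0.0, 257.15], [0.0, 381.084, 189.852], [0.0, 0.0, 1.0]], 'dist_coeffs': [-0.008, 0.0, 0.0, 0.0, 0.0], 'R': [[0.781, -0.625, -0.013], [-0.367, -0.441, -0.819], [0.506, 0.644, -0.574]], 't': [-369.289, 295.185, 654.376]}
top {'mtx': [[357.0, 0.0, 258.922], [0.0, 357.0, 187.442], [0.0, 0.0, 1.0]], 'dist_coeffs': [0.015, 0.0, 0.0, 0.0, 0.0], 'R': [[0.042, -0.999, 0.006], [-0.972, -0.042, -0.23], [0.23, 0.004, -0.973]], 't': [78.776, 585.719, 815.152]}
```

View pics/scene0.png

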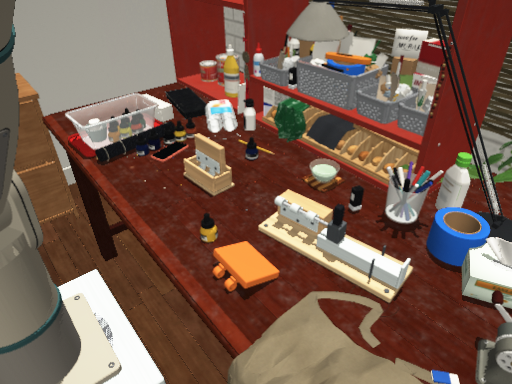

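View pics/top0.png

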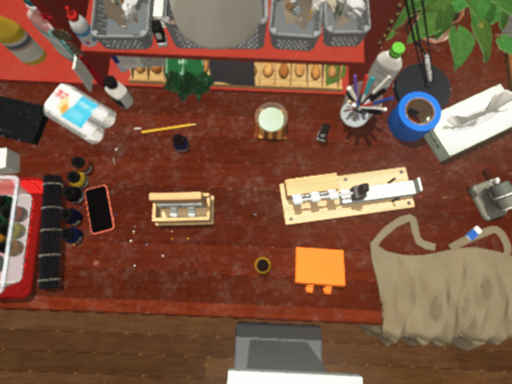

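Top view: the jig is at (350,195), with the black grip near (360,190). The rack with the wooden leaf is at (182,208), ink_near at (262,265), ink_far at (180,143) and the stamp at (323,131).
What could be taken for the leaf: the orange block at top (320,268), which the task excludes; the leaf in the rack at top (182,208), which I choose; and the fixed jamb leaf at top (310,190).
What could be taken for the grip: the black upright at top (360,190), which I choose; and the stamp at top (323,131).

```bash
cat > h.py <<'E'
from cell import monitor, viewer
import cv2, numpy as np
C={n:viewer.camera_model(n) for n in("scene","top")}
def A(n,k): return np.array(C[n][k],float)
def proj(n,P):
    P=np.atleast_2d(np.array(P,float))
    return cv2.projectPoints(P,cv2.Rodrigues(A(n,"R"))[0],A(n,"t"),A(n,"mtx"),A(n,"dist_coeffs"))[0][:,0]
def plane(n,uv,z):
    uv=np.atleast_2d(np.array(uv,float))
    q=cv2.undistortPoints(uv[:,None],A(n,"mtx"),A(n,"dist_coeffs"))[:,0]
    R=A(n,"R"); o=-R.T@A(n,"t"); d=np.c_[q,np.ones(len(q))]@R
    return o+d*((z-o[2])/d[:,2])[:,None]
def cloud(n,d):
    v,u=np.mgrid[0:384,0:512]; uv=np.c_[u.ravel(),v.ravel()].astype(float)
    q=cv2.undistortPoints(uv[:,None],A(n,"mtx"),A(n,"dist_coeffs"))[:,0]
    X=np.c_[q,np.ones(len(q))]*d.reshape(-1,1)
    return ((X-A(n,"t"))@A(n,"R")).reshape(384,512,3)
E
python3 - <<'E'
from h import *
S=np.load("scene0.npz");T=np.load("top0.npz")
def cr(im,x,y,w,h,W,H): return cv2.resize(im[y:y+h,x:x+w,::-1],(W,H),interpolation=cv2.INTER_CUBIC)
a=cr(T["im"],275,160,150,70,800,373//1)
b=cr(T["im"],142,183,80,50,400,227); c=cr(S["im"],170,125,80,72,400,227)
cv2.imwrite("pics/crop1.png",np.vstack([a,np.hstack([b,c])]))
a=cr(S["im"],250,180,170,120,800,565); cv2.imwrite("pics/crop2.png",a)
for n,D in(("top",T),("scene",S)):
    P=cloud(n,D["d"]); print(n,"table z", np.median(P[230:245,230:240,2]) if n=="top" else np.median(P[230:240,150:160,2]))
P=cloud("top",T["d"])
for nm,(u,v) in dict(grip=(362,187),rackleaf=(182,196),jamb=(310,182),ink=(262,265),inkf=(180,143),st=(323,131)).items(): print(nm,P[v,u].round(0))
E
```

```text
top table z 1.6383839476728144
scene table z 2.878011443433465
grip [ 578. -133.  130.]
rackleaf [540. 278. 126.]
jamb [600. -22.  73.]
ink [395.  89.  74.]
inkf [695. 313.  51.]
st [740. -56.  64.]
```

View pics/crop1.png

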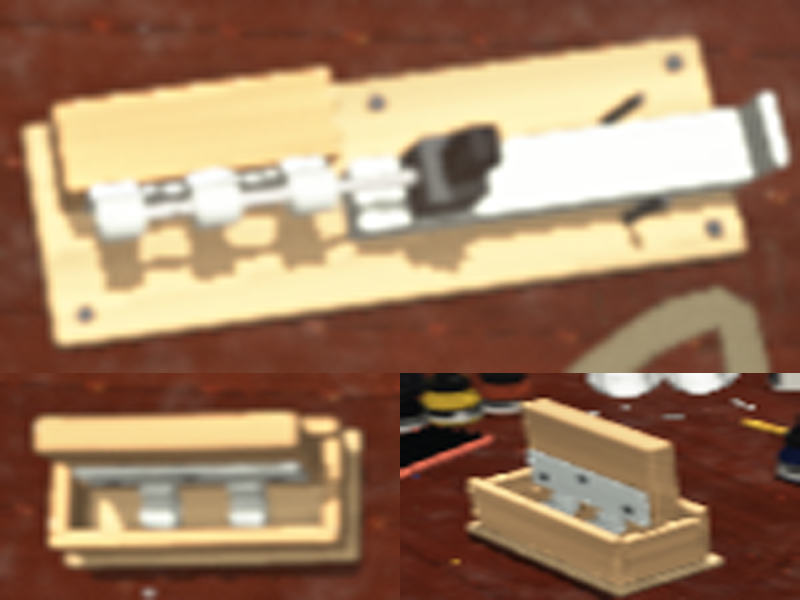

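View pics/crop2.png

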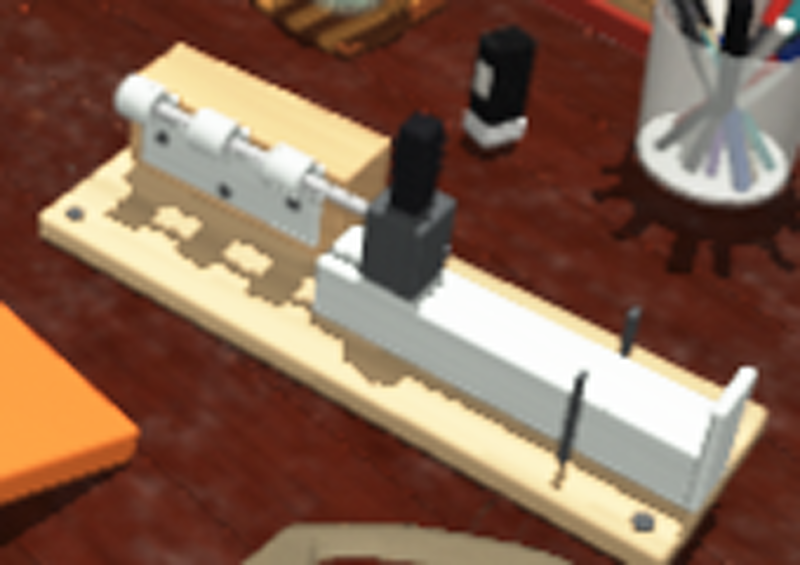

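The crops show the pin through the three knuckles, the carriage with its black grip at the front of the rail, and the mark plates at top crop (620,110) and (645,210). The plain wood leaf stands in the rack with its two knuckles toward the robot. That confirms the choice.

```bash
cat > m.py <<'E'
from h import *
def rect(p):
    c,(w,h),a=cv2.minAreaRect(p[:,:2].astype(np.float32).reshape(-1,1,2)); 
    if w>h: w,h,a=h,w,a+90   # long side direction = a+90
    return np.round(c,1),round(w,1),round(h,1),round((a+90)%180,2),"yaw",round((a+180)%180-(180 if (a%180)>90 else 0),2)
if __name__=="__main__":
  for n in("top","scene"):
    D=np.load(n+"0.npz"); P=cloud(n,D["d"]); im=D["im"].astype(int)
    hsv=cv2.cvtColor(D["im"],cv2.COLOR_RGB2HSV); wood=(hsv[...,1]>50)&(hsv[...,2]>120)&(hsv[...,0]>12)&(hsv[...,0]<35)
    dz=1.6 if n=="top" else 2.9
    X,Y,Z=P[...,0],P[...,1],P[...,2]-dz
    box=lambda x0,x1,y0,y1,z0,z1:(X>x0)&(X<x1)&(Y>y0)&(Y<y1)&(Z>z0)&(Z<z1)
    def big(m):
        k,l,s,_=cv2.connectedComponentsWithStats(m.astype(np.uint8)); return l==1+np.argmax(s[1:,4])
    for nm,m in dict(jamb=box(500,700,-120,80,63,78)&wood,board=box(480,700,-320,80,9,22)&wood,batten=box(480,620,190,360,113,133)).items():
        m=big(m); p=P[m]; print(n,nm,len(p),rect(p),"mean",p.mean(0).round(1),"img",np.argwhere(m).mean(0)[::-1].round(1))
    m=box(500,700,-320,-60,100,145); p=P[m]; print(n,"grip",len(p),p.mean(0).round(1),p.min(0).round(),p.max(0).round())
    top=big(m&(Z>128)); print(" griptop",P[top].mean(0).round(1),top.sum())
    kn=box(500,620,-110,80,79,92)&~wood; k,l,s,c=cv2.connectedComponentsWithStats(kn.astype(np.uint8))
    for i in range(1,k):
        if s[i,4]>8: print("  kn",s[i,4],c[i].round(1),P[l==i].mean(0).round(1))
    for nm,b in dict(near=(350,440,50,130,20,90),far=(650,740,270,360,20,90),stamp=(690,790,-100,-20,20,90)).items():
        p=P[box(*b)]; print("  ",nm,p.min(0).round(),p.max(0).round())
E
python3 m.py
```

```text
top jamb 856 (array([595.7, -25.6]), 43.1, 129.8, 100.01, 'yaw', 10.01) mean [595.7 -25.3  71.2] img [311.2 183.9]
top board 2078 (array([ 583.8, -124.4]), 109.6, 340.8, 100.12, 'yaw', 10.12) mean [548.1 -99.7  15.5] img [336.6 208.1]
top batten 432 (array([540.7, 295.5]), 18.7, 118.6, 93.31, 'yaw', 3.31) mean [539.8 294.5 124.3] img [175.1 196.1]
top grip 102 [ 576.9 -138.3  127.1] [ 568. -150.  102.] [ 587. -131.  138.]
 griptop [ 578.6 -139.5  135.3] 57
  kn 63 [332.7 194.9] [567.1 -75.4  84.5]
  kn 63 [314.7 197.4] [559.  -31.9  84.7]
  kn 62 [296.9 199.8] [551.3  10.9  84.9]
   near [376.  68.  22.] [415. 108.  74.]
   far [687. 301.  22.] [725. 341.  71.]
   stamp [734. -71.  22.] [762. -46.  70.]
scene jamb 579 (array([594.2, -33.7]), 55.3, 140.9, 95.19, 'yaw', 5.19) mean [596.7 -33.3  72.1] img [307.1 203.5]
scene board 2308 (array([ 555.6, -130.2]), 74.2, 341.7, 96.69, 'yaw', 6.69) mean [ 550.4 -120.1   16.1] img [320.5 251.2]
scene batten 218 (array([540.4, 293.6]), 20.3, 122.5, 93.92, 'yaw', 3.92) mean [537.7 286.8 123.7] img [209.5 142.3]
scene grip 172 [ 574.9 -143.3  123.6] [ 568. -151.  103.] [ 590. -133.  139.]
 griptop [ 577.1 -142.   135.6] 61
  kn 44 [280.  198.6] [548.7   7.5  85.5]
  kn 45 [295.6 206. ] [557.  -36.3  85.4]
  kn 49 [311.2 213.6] [564.6 -78.2  85.6]
   near [376.  66.  23.] [414.  99.  72.]
   far [686. 299.  24.] [723. 333.  70.]
   stamp [733. -75.  23.] [762. -47.  67.]
```

```bash
cat >> h.py <<'E'
def go(x,y,z,yaw):
    s=monitor.read_state(); p=np.array(s["eef_pos"]); r=s["tool_rot"]
    from scipy.spatial.transform import Rotation as Ro
    M=Ro.from_euler("xyz",r).as_matrix(); d=M.T@(np.array([x,y,z])-p)/10
    t=-(yaw-np.degrees(r[2])); t=(t+90)%180-90
    print("t",round(s["clock"],2),"pos",p.round(1),"rot",np.degrees(r).round(2),"w",round(s["width"],1),"gf",round(s["gripper_force"],1),"F",np.round(s["force"],1),"q",np.round(s["qpos"],2))
    print("shift cm",d.round(2),"turn",round(t,1))
E
echo
```

>>> {"name": "arm_command", "arguments": {"series": [100,47,-28.4,0,-75,100,47,-28.4,0,-75,100,47,-28.4,0,-75,100,47,-28.4,0,-75,100,47,-28.4,0,-75]}}

```text
clock: 0.52
eef_pos: [386.5, -418.7, 231.1]
tool_rot: [-3.141, -0.0, 1.056]
force: [0.5, 0.5, 0.7]
width: 85.5
gripper_force: 0.0
```

```bash
python3 -c "
from h import *; go(578.6,-139.8,180,100)"
```

```text
t 0.52 pos [ 386.5 -418.7  231.1] rot [-1.7997e+02 -1.0000e-02  6.0480e+01] w 85.5 gf 0.0 F [0.5 0.5 0.7] q [ 0.87  0.51 -0.14  1.74  0.09  0.89  0.17]
shift cm [33.73  2.98  5.11] turn -39.5
```

>>> {"name": "arm_command", "arguments": {"series": [100,33.7,3,5.1,-39.5,100,33.7,3,5.1,-39.5,100,33.7,3,5.1,-39.5,100,33.7,3,5.1,-39.5,100,33.7,3,5.1,-39.5]}}

```text
clock: 0.93
eef_pos: [504.5, -250.0, 199.9]
tool_rot: [-3.141, -0.0, 1.681]
force: [0.6, -0.8, -0.1]
width: 85.6
gripper_force: 0.0
```

```bash
python3 -c "
from h import *; go(578.6,-139.8,180,100)"
```

```text
t 0.93 pos [ 504.5 -250.   199.9] rot [-179.99   -0.     96.3 ] w 85.6 gf 0.0 F [ 0.6 -0.8 -0.1] q [ 0.61  0.56 -0.31  1.79  0.22  0.83  0.31]
shift cm [10.14  8.57  1.99] turn -3.7
```

>>> {"name": "arm_command", "arguments": {"series": [70,10.1,8.6,2,-3.7,70,10.1,8.6,2,-3.7,70,10.1,8.6,2,-3.7,70,10.1,8.6,2,-3.7,70,10.1,8.6,2,-3.7]}}

```text
clock: 1.35
eef_pos: [580.7, -136.8, 179.4]
tool_rot: [3.141, -0.003, 1.747]
force: [-0.1, -1.1, -0.5]
width: 59.8
gripper_force: 0.0
```

```bash
python3 - <<'E'
from h import *; go(578.6,-139.8,106,100)
im,d=viewer.get_image("scene"); cv2.imwrite("pics/s1.png",cv2.resize(im[100:320,200:460,::-1],(780,660))[:600])
E
```

```text
t 1.35 pos [ 580.7 -136.8  179.4] rot [179.96  -0.18 100.09] w 59.8 gf 0.0 F [-0.1 -1.1 -0.5] q [ 0.38  0.63 -0.31  1.72  0.24  0.83  0.14]
shift cm [-0.28 -0.26  7.34] turn 0.1
```

View pics/s1.png

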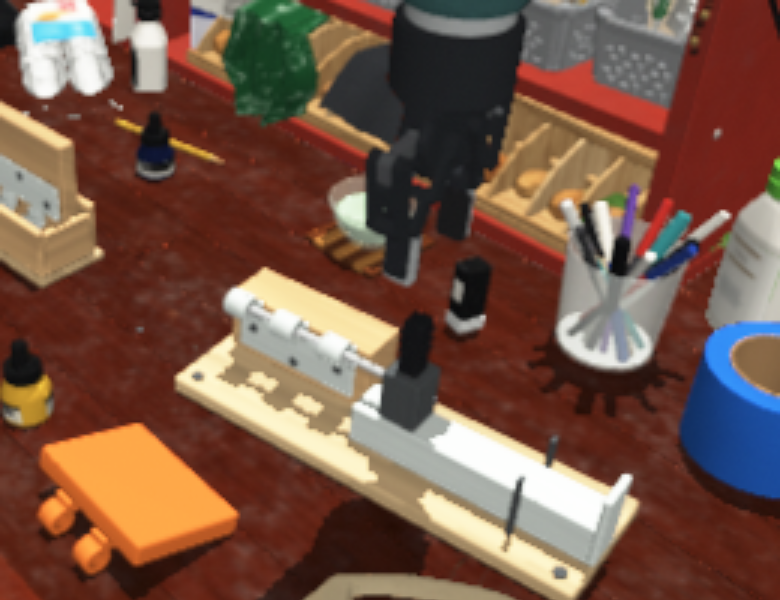

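The open fingers at (390,250) and (455,215) in the enlarged crop straddle the line above the grip at (415,340), so I'll descend.

>>> {"name": "arm_command", "arguments": {"series": [70,0,0,1,0,70,0,0,3,0,70,0,0,5.5,0,70,0,0,7.3,0,70,0,0,7.3,0]}}

```text
clock: 1.82
eef_pos: [574.8, -144.6, 103.3]
tool_rot: [-3.134, -0.001, 1.736]
force: [-0.5, -0.5, 0.1]
width: 59.8
gripper_force: 0.0
```

```bash
python3 - <<'E'
from h import *; go(578.6,-139.8,106,100)
E
```

```text
t 1.82 pos [ 574.8 -144.6  103.3] rot [-1.7954e+02 -8.0000e-02  9.9460e+01] w 59.8 gf 0.0 F [-0.5 -0.5  0.1] q [ 0.37  0.73 -0.27  1.78  0.29  0.68  0.1 ]
shift cm [ 0.41  0.45 -0.27] turn -0.5
```

>>> {"name": "arm_command", "arguments": {"series": [70,0,0,0,0,70,0,0,0,0,70,0,0,0,0,70,0,0,0,0,70,0,0,0,0]}}

```text
clock: 2.23
eef_pos: [579.6, -142.6, 108.3]
tool_rot: [3.14, 0.001, 1.739]
force: [0.4, -0.1, 0.0]
width: 59.5
gripper_force: 0.0
```

```bash
python3 - <<'E'
from h import *; go(578.6,-139.8,106,100)
E
```

```text
t 2.23 pos [ 579.6 -142.6  108.3] rot [1.799e+02 4.000e-02 9.964e+01] w 59.5 gf 0.0 F [ 0.4 -0.1  0. ] q [ 0.37  0.72 -0.27  1.78  0.29  0.68  0.1 ]
shift cm [ 0.29 -0.05  0.23] turn -0.4
```

>>> {"name": "arm_command", "arguments": {"series": [70,0.2,0,0.2,-0.4,20,0.3,0,0.2,-0.4,0,0.3,0,0.2,-0.4,0,0.3,0,0.2,-0.4,0,0.3,0,0.2,-0.4]}}

```text
clock: 2.65
eef_pos: [579.2, -139.1, 105.5]
tool_rot: [3.14, 0.0, 1.747]
force: [2.2, -0.0, -0.8]
width: 16.5
gripper_force: 59.0
```

>>> {"name": "arm_command", "arguments": {"series": [0,0,0,0,0,0,0,0,0,0,0,0,0,0,0,0,0,0,0,0,0,0,0,0,0]}}

```text
clock: 3.07
eef_pos: [579.2, -139.1, 105.5]
tool_rot: [3.14, 0.0, 1.747]
force: [3.2, 1.6, -0.2]
width: 17.1
gripper_force: 59.2
```

```bash
python3 - <<'E'
from h import *
im,d=viewer.get_image("scene"); 
go(595.5+.1745*0,-236.8,106,100)
E
```

```text
t 3.12 pos [ 579.2 -139.1  105.5] rot [179.92  -0.   100.07] w 17.2 gf 59.2 F [3.2 0.8 1.3] q [ 0.36  0.72 -0.28  1.78  0.29  0.68  0.1 ]
shift cm [-9.9  -0.1  -0.05] turn 0.1
```

>>> {"name": "arm_command", "arguments": {"series": [0,-0.5,0,0,0,0,-1.5,0,0,0,0,-2.7,0,0,0,0,-3.9,0,0,0,0,-5.1,0,0,0]}}

```text
clock: 3.53
eef_pos: [588.6, -191.1, 105.5]
tool_rot: [3.139, 0.0, 1.746]
force: [4.8, 3.9, 1.3]
width: 16.7
gripper_force: 59.2
```

>>> {"name": "arm_command", "arguments": {"series": [0,-1.2,0,0,0,0,-2.4,0,0,0,0,-3.6,0,0,0,0,-4.4,0,0,0,0,-4.8,0,0,0]}}

```text
clock: 3.95
eef_pos: [597.5, -239.6, 105.5]
tool_rot: [3.138, 0.001, 1.744]
force: [7.0, 3.3, 1.2]
width: 16.9
gripper_force: 59.3
```

>>> {"name": "arm_command", "arguments": {"series": [0,0,0,0,0,0,0,0,0,0,0,0,0,0,0,0,0,0,0,0,0,0,0,0,0]}}

```text
clock: 4.37
eef_pos: [597.6, -240.1, 105.6]
tool_rot: [3.138, 0.003, 1.745]
force: [7.6, -1.3, -0.3]
width: 17.1
gripper_force: 59.0
```

```bash
cat > look.py <<'E'
from h import *
import sys
tag=sys.argv[1]
for n in("top","scene"):
    im,d=viewer.get_image(n); np.savez(f"{n}{tag}.npz",im=im,d=d)
E
python3 look.py 1; python3 - <<'E'
from h import *
go(595.5,-236.8,106,100)
S=np.load("scene1.npz")["im"]; T=np.load("top1.npz")["im"]
cv2.imwrite("pics/park.png",np.vstack([cv2.resize(S[180:300,330:430,::-1],(500,600))[:, :],]) if 0 else np.hstack([cv2.resize(S[190:300,330:420,::-1],(400,489)),cv2.resize(T[150:240,340:430,::-1],(400,400+89))]))
E
```

```text
t 4.47 pos [ 597.6 -240.1  105.6] rot [179.78   0.19  99.96] w 17.4 gf 59.0 F [ 7.7 -0.4 -0.9] q [ 0.51  0.78 -0.29  1.64  0.3   0.76  0.26]
shift cm [ 0.36 -0.15 -0.05] turn -0.0
```

View pics/park.png

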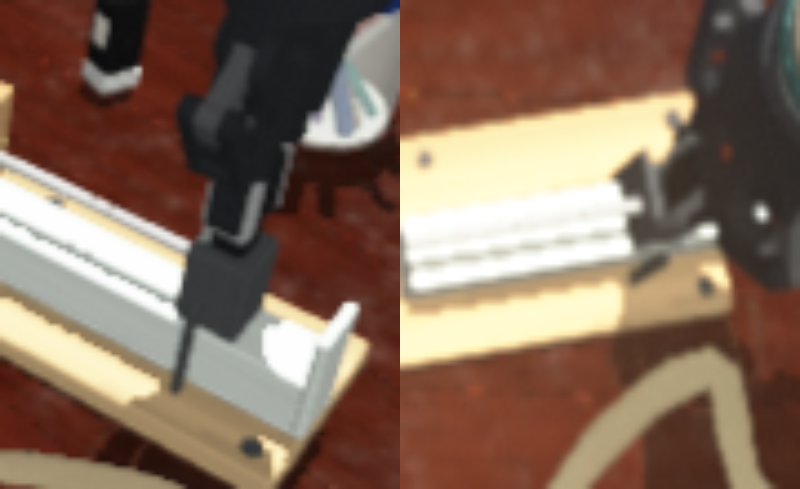

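The carriage sits a little past the front plate (scene crop (185,360)), about 3.6 mm too far by the measured pose, so I'll move it back.

>>> {"name": "arm_command", "arguments": {"series": [0,0.2,0,0,0,0,0.4,0,0,0,0,0.4,0,0,0,0,0.4,0,0,0,0,0.4,0,0,0]}}

```text
clock: 4.88
eef_pos: [596.8, -235.6, 105.5]
tool_rot: [3.138, 0.003, 1.745]
force: [7.4, 0.7, -0.7]
width: 17.0
gripper_force: 59.1
```

```bash
python3 - <<'E'
from h import *
go(595.5,-236.8,106,100)
E
```

```text
t 4.88 pos [ 596.8 -235.6  105.5] rot [1.798e+02 1.400e-01 9.998e+01] w 17.0 gf 59.1 F [ 7.4  0.7 -0.7] q [ 0.5   0.78 -0.29  1.65  0.3   0.76  0.25]
shift cm [-0.1  -0.15 -0.05] turn -0.0
```

>>> {"name": "arm_command", "arguments": {"series": [0,-0.1,0,0,0,0,-0.1,0,0,0,0,-0.1,0,0,0,60,-0.1,0,0,0,60,-0.1,0,0,0]}}

```text
clock: 5.3
eef_pos: [593.3, -236.5, 104.5]
tool_rot: [-3.138, 0.001, 1.744]
force: [0.0, -0.5, 0.6]
width: 39.8
gripper_force: 0.0
```

>>> {"name": "arm_command", "arguments": {"series": [60,0,0,0,0,60,0,0,-1.5,0,60,0,0,-4,0,60,0,0,-7,0,60,0,0,-10,0]}}

```text
clock: 5.72
eef_pos: [593.6, -234.9, 205.4]
tool_rot: [-3.138, -0.001, 1.745]
force: [0.2, -0.5, -0.3]
width: 51.1
gripper_force: 0.0
```

>>> {"name": "arm_command", "arguments": {"series": [60,4,0,0,0,60,8,0,0,0,60,12,0,0,0,60,16,0,0,2,60,20,0,0,4]}}

```text
clock: 6.13
eef_pos: [559.0, -36.8, 205.1]
tool_rot: [-3.14, 0.001, 1.673]
force: [0.5, 0.1, -0.1]
width: 51.5
gripper_force: 0.0
```

```bash
python3 look.py 2; python3 - <<'E'
from h import *
go(540.5,295.3,240,93.5)
for n in("top","scene"):
    D=np.load(n+"2.npz"); P=cloud(n,D["d"]); X,Y,Z=np.moveaxis(P,-1,0)
    g=(X>560)&(X<640)&(Y<-190)&(Y>-290)&(Z>100)&(Z<142); k,l,s,c=cv2.connectedComponentsWithStats(g.astype(np.uint8)); 
    m=l==1+np.argmax(s[1:,4]); t=m&(Z>129); print(n,m.sum(),P[m].min(0).round(),P[m].max(0).round(),"top",t.sum(),P[t].mean(0).round(1))
    v=D["im"].max(2)
    pl=(X>540)&(X<660)&(Y<-190)&(Y>-290)&(Z>25)&(Z<74)&(v<90)&~m
    print(n,[proj(n,p).round(1).tolist() for p in ([595.5,-236.8,136],[591,-238,68])])
T=np.load("top2.npz")["im"];S=np.load("scene2.npz")["im"]
cv2.imwrite("pics/park2.png",np.hstack([cv2.resize(S[190:300,330:420,::-1],(400,489)),cv2.resize(T[150:240,340:430,::-1],(400,489))]))
E
```

```text
t 6.23 pos [558.6 -28.8 205.6] rot [-179.93   -0.25   96.63] w 51.2 gf 0.0 F [-0.3 -0.4  0.1] q [ 0.22  0.55 -0.32  1.8   0.22  0.84 -0.09]
shift cm [32.41  1.94 -3.3 ] turn 3.1Traceback (most recent call last):
  File "<stdin>", line 6, in <module>
    return _wrapfunc(a, 'argmax', axis=axis, out=out, **kwds)
    return bound(*args, **kwds)
ValueError: attempt to get argmax of an empty sequence
```

>>> {"name": "arm_command", "arguments": {"series": [60,4,0.3,0,1,60,8,0.6,0,2,60,12,0.9,0,3,60,16,1.2,0,3,60,20,1.5,0,3]}}

```text
clock: 6.65
eef_pos: [553.8, 163.6, 205.1]
tool_rot: [-3.141, 0.002, 1.623]
force: [0.6, -0.6, -0.3]
width: 51.1
gripper_force: 0.0
```

>>> {"name": "arm_command", "arguments": {"series": [60,3,0.2,0,0,60,6,0.3,0,0,60,9,0.4,0,0,60,11,0.4,0,0,60,12,0.4,0,0]}}

```text
clock: 7.07
eef_pos: [550.9, 286.3, 205.0]
tool_rot: [-3.141, -0.001, 1.628]
force: [0.7, 0.8, -0.0]
width: 51.1
gripper_force: 0.0
```

```bash
python3 look.py 2; cat > pk.py <<'E'
from h import *
for n in("top","scene"):
    D=np.load(n+"2.npz"); P=cloud(n,D["d"]); X,Y,Z=np.moveaxis(P,-1,0)
    g=(X>560)&(X<640)&(Y<-190)&(Y>-290)&(Z>100)&(Z<142)
    t=g&(Z>129); print(n,g.sum(),t.sum(), P[t].mean(0).round(1) if t.any() else "")
    g=(X>520)&(X<640)&(Y>-330)&(Y<-190)&(Z>24)&(Z<74)&(D["im"].max(2)<90)
    k,l,s,c=cv2.connectedComponentsWithStats(g.astype(np.uint8))
    for i in range(1,k):
        if s[i,4]>4: print("  dark",s[i,4],c[i].round(1),P[l==i].mean(0).round(1),P[l==i].min(0).round(),P[l==i].max(0).round())
T=np.load("top2.npz")["im"];S=np.load("scene2.npz")["im"]
cv2.imwrite("pics/park2.png",np.hstack([cv2.resize(S[190:300,330:420,::-1],(400,489)),cv2.resize(T[150:240,340:430,::-1],(400,489))]))
E
python3 pk.py; python3 -c "
from h import *
go(540.5,295.3,170,93.4)"
```

```text
top 115 57 [ 595.7 -235.5  135.6]
  dark 13 [390.2 182.6] [ 610.9 -225.3   58. ] [ 601. -234.   28.] [ 621. -220.   73.]
  dark 16 [391.6 192.1] [ 584.7 -224.7   65.5] [ 579. -229.   57.] [ 591. -223.   74.]
  dark 11 [395.7 198.5] [ 573.  -241.2   47.5] [ 571. -242.   28.] [ 575. -240.   63.]
scene 200 77 [ 593.9 -238.7  135.2]
  dark 170 [375.7 259.7] [ 582.2 -242.6   60.2] [ 567. -254.   24.] [ 612. -226.   74.]
t 7.17 pos [551.2 284.5 204.9] rot [-1.7995e+02  1.0000e-02  9.3200e+01] w 51.2 gf 0.0 F [ 0.2 -0.7 -0. ] q [-0.34  0.63 -0.29  1.63  0.21  0.92 -0.66]
shift cm [ 1.14 -1.01  3.49] turn -0.2
```

View pics/park2.png

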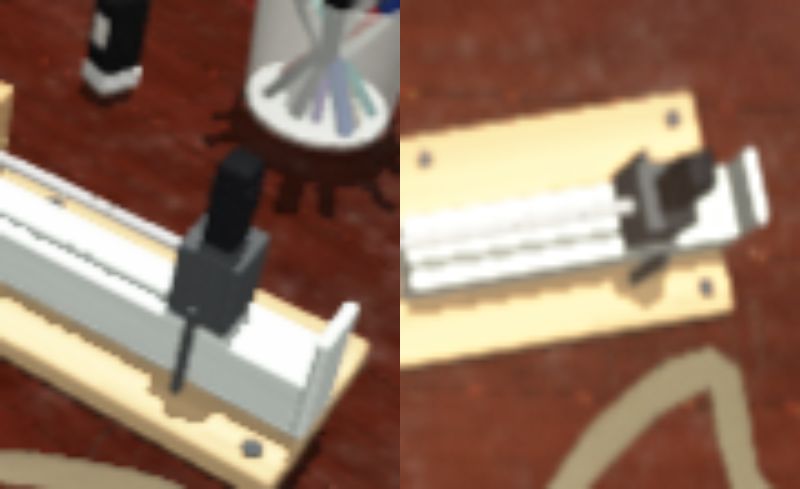

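The grip now stands between the mark plates: within about 1.5 mm in the top view, with the front plate at scene crop (185,355). The pin is parked and the hand is clear. Next is the leaf.

>>> {"name": "arm_command", "arguments": {"series": [60,0.6,-0.5,1,-0.2,60,1.1,-1,2.5,-0.2,60,1.1,-1,3.5,-0.2,60,1.1,-1,3.5,-0.2,60,1.1,-1,3.5,-0.2]}}

```text
clock: 7.58
eef_pos: [541.3, 291.9, 169.4]
tool_rot: [-3.14, 0.002, 1.626]
force: [0.9, -0.5, 0.1]
width: 51.3
gripper_force: 0.0
```

>>> {"name": "arm_command", "arguments": {"series": [60,0,0,0,0,60,0,0,0,0,60,0,0,0,0,60,0,0,0,0,60,0,0,0,0]}}

```text
clock: 8.0
eef_pos: [541.4, 294.0, 170.7]
tool_rot: [3.141, -0.0, 1.627]
force: [-0.3, -0.3, -0.4]
width: 50.8
gripper_force: 0.0
```

```bash
python3 -c "
from h import *
go(540.5,295.3,84,93.4)"
```

```text
t 8.0 pos [541.4 294.  170.7] rot [ 1.7996e+02 -1.0000e-02  9.3250e+01] w 50.8 gf 0.0 F [-0.3 -0.3 -0.4] q [-0.37  0.66 -0.28  1.67  0.23  0.84 -0.69]
shift cm [ 0.13 -0.09  8.67] turn -0.2
```

>>> {"name": "arm_command", "arguments": {"series": [60,0.1,-0.1,1.5,0,60,0.1,-0.1,3.5,0,60,0.1,-0.1,6,0,60,0.1,-0.1,8,0,60,0.1,-0.1,8.6,0]}}

```text
clock: 8.42
eef_pos: [538.4, 293.8, 81.4]
tool_rot: [-3.137, 0.002, 1.628]
force: [-0.7, -0.6, 0.3]
width: 51.3
gripper_force: 0.0
```

>>> {"name": "arm_command", "arguments": {"series": [60,0,0,0,0,60,0,0,0,0,60,0,0,0,0,60,0,0,0,0,60,0,0,0,0]}}

```text
clock: 8.83
eef_pos: [540.8, 295.3, 85.5]
tool_rot: [3.14, -0.001, 1.628]
force: [-1.0, 0.2, 0.5]
width: 51.3
gripper_force: 0.0
```

```bash
python3 -c "
from h import *
go(540.5,295.3,84,93.4)"
```

```text
t 8.83 pos [540.8 295.3  85.5] rot [ 1.7989e+02 -5.0000e-02  9.3250e+01] w 51.3 gf 0.0 F [-1.   0.2  0.5] q [-0.4   0.77 -0.24  1.73  0.27  0.67 -0.73]
shift cm [-0.   -0.03  0.15] turn -0.1
```

>>> {"name": "arm_command", "arguments": {"series": [40,0,0,0.1,0,20,0,0,0.1,0,0,0,0,0.1,0,0,0,0,0.1,0,0,0,0,0.1,0]}}

```text
clock: 9.25
eef_pos: [540.3, 295.0, 83.6]
tool_rot: [3.141, -0.0, 1.628]
force: [-0.6, -0.5, 3.4]
width: 17.5
gripper_force: 58.9
```

>>> {"name": "arm_command", "arguments": {"series": [0,0,0,0,0,0,0,0,0,0,0,0,0,-0.3,0,0,0,0,-0.8,0,0,0,0,-1.5,0]}}

```text
clock: 9.67
eef_pos: [539.4, 294.5, 97.8]
tool_rot: [-3.14, 0.001, 1.628]
force: [0.4, 0.5, -2.2]
width: 17.7
gripper_force: 58.4
```

```bash
python3 -c "
from h import *
go(540.5,295.3,190,93.4)"
```

```text
t 9.67 pos [539.4 294.5  97.8] rot [-1.799e+02  5.000e-02  9.326e+01] w 17.7 gf 58.4 F [ 0.4  0.5 -2.2] q [-0.39  0.75 -0.25  1.73  0.27  0.7  -0.73]
shift cm [ 0.06  0.09 -9.22] turn -0.1
```

>>> {"name": "arm_command", "arguments": {"series": [0,0,0,-1,0,0,0,0,-3,0,0,0,0,-5.5,0,0,0,0,-8,0,0,0,0,-9,0]}}

```text
clock: 10.08
eef_pos: [541.7, 296.2, 192.4]
tool_rot: [3.136, -0.003, 1.628]
force: [1.6, 0.5, -0.5]
width: 17.4
gripper_force: 58.6
```

```bash
python3 -c "
from h import *
go(583.8,-27.6,190,100.1)"
```

```text
t 10.08 pos [541.7 296.2 192.4] rot [ 1.797e+02 -1.700e-01  9.326e+01] w 17.4 gf 58.6 F [ 1.6  0.5 -0.5] q [-0.37  0.63 -0.29  1.65  0.22  0.88 -0.69]
shift cm [-32.56   2.36   0.16] turn -6.8
```

>>> {"name": "arm_command", "arguments": {"series": [0,-0.5,0,0,0,0,-2,0.2,0,0,0,-4.5,0.4,0,-1,0,-7.5,0.6,0,-2,0,-10.5,0.8,0,-3]}}

```text
clock: 10.5
eef_pos: [553.0, 189.1, 186.8]
tool_rot: [-3.139, 0.001, 1.682]
force: [-0.1, -1.2, -2.1]
width: 16.9
gripper_force: 58.6
```

>>> {"name": "arm_command", "arguments": {"series": [0,-3,0.2,0,-1,0,-6,0.4,0,-2,0,-9,0.6,0,-3,0,-12,0.8,0,-3.8,0,-14.5,1,0,-3.8]}}

```text
clock: 10.92
eef_pos: [578.8, 43.9, 186.7]
tool_rot: [-3.139, 0.001, 1.745]
force: [0.6, 0.6, -1.9]
width: 17.5
gripper_force: 58.6
```

```bash
python3 -c "
from h import *
go(583.8,-27.6,190,100.1)"
```

```text
t 10.92 pos [578.8  43.9 186.7] rot [-1.7982e+02  6.0000e-02  9.9980e+01] w 17.5 gf 58.6 F [ 0.6  0.6 -1.9] q [ 0.09  0.6  -0.33  1.76  0.25  0.83 -0.19]
shift cm [-7.13 -0.75 -0.32] turn -0.1
```

>>> {"name": "arm_command", "arguments": {"series": [0,-2,-0.2,0,0,0,-4,-0.4,0,0,0,-6,-0.6,0,0,0,-6.8,-0.7,0,0,0,-7.1,-0.7,0,0]}}

```text
clock: 11.33
eef_pos: [584.3, -26.3, 187.0]
tool_rot: [-3.139, 0.001, 1.743]
force: [-0.5, -0.1, -1.2]
width: 17.5
gripper_force: 58.6
```

>>> {"name": "arm_command", "arguments": {"series": [0,0,0,0,0,0,0,0,0,0,0,0,0,0,0,0,0,0,0,0,0,0,0,0,0]}}

```text
clock: 11.75
eef_pos: [585.3, -22.4, 188.3]
tool_rot: [3.141, -0.0, 1.748]
force: [0.8, -0.1, -1.6]
width: 17.6
gripper_force: 58.6
```

```bash
python3 look.py 3; python3 - <<'E'
from h import *
from m import rect
go(583.8,-27.6,127.6,100.1)
for n in("top","scene"):
    D=np.load(n+"3.npz"); P=cloud(n,D["d"]); X,Y,Z=np.moveaxis(P,-1,0)
    hsv=cv2.cvtColor(D["im"],cv2.COLOR_RGB2HSV); wood=(hsv[...,1]>50)&(hsv[...,2]>90)&(hsv[...,0]>12)&(hsv[...,0]<35)
    b=(X>500)&(X<680)&(Y>-130)&(Y<80)&(Z>100)&(Z<250)
    m=b&wood&(Z>220); print(n,"batten top",m.sum()); 
    if m.sum()>20: print(rect(P[m]),P[m].mean(0).round(1))
    m=b&wood; print(n,"wood",m.sum(),P[m].min(0).round(),P[m].max(0).round())
    k,l,s,c=cv2.connectedComponentsWithStats((b&~wood&(Z<210)&(hsv[...,2]>110)&(hsv[...,1]<70)).astype(np.uint8))
    for i in range(1,k):
        if s[i,4]>8: print("  grey",s[i].tolist(),P[l==i].mean(0).round(1))
T=np.load("top3.npz")["im"];S=np.load("scene3.npz")["im"]
cv2.imwrite("pics/hold.png",np.hstack([cv2.resize(S[120:240,240:340,::-1],(400,480)),cv2.resize(T[120:240,260:360,::-1],(400,480))]))
E
```

```text
t 11.85 pos [585.3 -22.9 188.3] rot [ 1.7999e+02 -1.0000e-02  1.0011e+02] w 17.4 gf 58.6 F [ 0.6 -0.6 -0.7] q [ 0.21  0.6  -0.34  1.74  0.26  0.84 -0.07]
shift cm [-0.43 -0.23  6.07] turn 0.0
top batten top 253
(array([564.1, -22.1]), 53.2, 120.1, 93.44, 'yaw', 3.44) [577.1   6.3 229.5]
top wood 455 [537. -81. 129.] [594.  39. 249.]
  grey [337, 177, 7, 5, 19] [582.6 -70.3 180.5]
  grey [293, 180, 25, 18, 186] [5.632e+02 5.000e-01 1.650e+02]
scene batten top 250
(array([589.7, -22.7]), 32.2, 120.0, 97.88, 'yaw', 7.88) [585.  -46.1 227.7]
scene wood 966 [565. -84. 140.] [607.  36. 237.]
  grey [279, 156, 42, 39, 850] [569.8 -27.4 162.8]
```

View pics/hold.png

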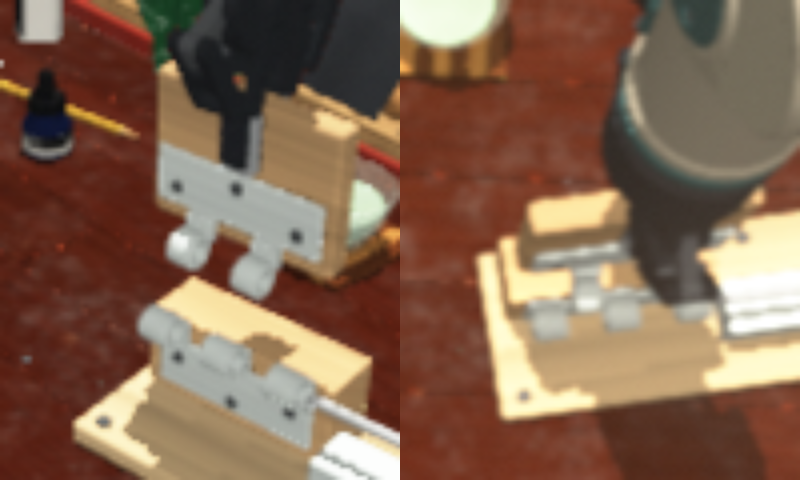

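The scene crop shows the leaf upright in the hand with its knuckles at (190,245) and (255,275), above the jig knuckles at (160,325), (225,355) and (290,385). I'll measure leaf against jig in the same camera.

```bash
cat > kn.py <<'E'
from h import *
O=np.array([559.2,-32,75]); a=np.radians(10.05); Rj=np.array([[np.cos(a),-np.sin(a),0],[np.sin(a),np.cos(a),0],[0,0,1]])
def local(n,tag):
    D=np.load(f"{n}{tag}.npz"); hsv=cv2.cvtColor(D["im"],cv2.COLOR_RGB2HSV); return (cloud(n,D["d"])-O)@Rj, hsv
def clusters(n,tag,z0,z1,x0=-30,x1=5):
    L,h=local(n,tag); m=(abs(L[...,1])<75)&(L[...,0]>x0)&(L[...,0]<x1)&(L[...,2]>z0)&(L[...,2]<z1)&(h[...,1]<70)
    k,l,s,c=cv2.connectedComponentsWithStats(m.astype(np.uint8))
    for i in range(1,k):
        if s[i,4]>15:
            p=L[l==i]; print(n,tag,s[i,4],"mean",p.mean(0).round(1),"5-95%",np.percentile(p,5,0).round(1),np.percentile(p,95,0).round(1),"img",c[i].round(1))
def face(n,tag,z0,z1,x0,x1):  # front plate plane
    L,h=local(n,tag); m=(abs(L[...,1])<55)&(L[...,0]>x0)&(L[...,0]<x1)&(L[...,2]>z0)&(L[...,2]<z1)&(h[...,1]<60)&(h[...,2]>100)
    p=L[m]; 
    if len(p)<20: return
    for _ in range(3):
        A=np.c_[p[:,1:],np.ones(len(p))]; co=np.linalg.lstsq(A,p[:,0],rcond=None)[0]; p=p[abs(A@co-p[:,0])<2.5]
    print(n,tag,"face n",len(p),"dyaw",np.degrees(-co[0]).round(2),"tilt",np.degrees(co[1]).round(2),"x0",(co[2]+co[1]*p[:,2].mean()).round(1),"y",np.percentile(p[:,1],[1,99]).round(1),"z",np.percentile(p[:,2],[1,99]).round(1))
if __name__=="__main__":
    clusters("scene",0,-8,20); clusters("scene",3,45,80)
    face("scene",0,-50,-8,6,22); face("scene",3,66,115,-5,30)
    clusters("top",0,-8,20); clusters("top",3,45,80)
E
python3 kn.py
```

```text
scene 0 326 mean [-4.5 -8.6  5.6] 5-95% [-10.7 -62.8  -3.7] [ 2.5 45.9 12.5] img [297. 209.]
scene 3 70 mean [-3.6 24.9 65.7] 5-95% [-8.1 18.3 55.1] [ 3.5 33.9 72.8] img [286.  181.3]
scene 3 76 mean [ -3.1 -18.8  65.5] 5-95% [ -7.7 -25.5  55.2] [  4.1 -10.6  72.8] img [302.2 188.5]
scene 0 face n 319 dyaw 0.37 tilt -1.7 x0 12.5 y [-53.9  50.6] z [-48.2 -14.9]
scene 3 face n 417 dyaw 0.57 tilt 6.58 x0 14.4 y [-49.1  52.7] z [ 70.8 112.2]
top 0 257 mean [-2.2 -5.3  6.9] 5-95% [ -9.6 -64.4  -0. ] [ 4.1 50.3 12.1] img [316.8 198.2]
top 3 55 mean [-2.2 29.1 68. ] 5-95% [-8.  20.8 55.9] [ 3.6 36.2 72.9] img [306.2 194.7]
```

```bash
python3 - <<'E'
from kn import *
clusters("scene",2,-8,20); clusters("top",2,-8,20); clusters("top",3,-8,20)
face("scene",2,-45,-15,6,22); face("scene",3,76,108,-5,30); face("scene",2,-60,-15,6,22)
L,h=local("scene",3)
m=(abs(L[...,1])<62)&(L[...,0]<35)&(L[...,0]>0)&(L[...,2]>76)&(L[...,2]<160)
k=np.round(L[m][:,2]/6)*6
for z in np.unique(k): 
    p=L[m][k==z]; p=p[p[:,1]>20]; print(z,len(p),np.median(p[:,0]).round(1) if len(p) else "")
E
```

```text
scene 2 81 mean [-5.6 40.2  5.4] 5-95% [-10.7  32.1  -6. ] [ 2.3 50.5 12.6] img [279.6 200.8]
scene 2 86 mean [-5.2 -4.   5.7] 5-95% [-10.5 -11.9  -4.1] [ 2.6  6.5 12.5] img [294.9 208.2]
scene 2 105 mean [ -4.4 -51.5   5.5] 5-95% [-10.8 -71.6  -4. ] [  3.2 -38.1  12.2] img [312.5 216.6]
top 2 62 mean [ -3.  -43.6   8.1] 5-95% [ -9.6 -53.5   1.9] [  4.  -34.6  11.9] img [332.6 196.4]
top 2 17 mean [  0.6 -67.5   3.3] 5-95% [ -2.  -73.5   1.2] [  3.7 -61.2   5.8] img [341.6 194.1]
top 2 64 mean [-3.2  0.8  7.7] 5-95% [-9.3 -9.8 -2.4] [ 4.1  9.5 12.5] img [314.5 198.8]
top 2 62 mean [-3.4 43.9  8.3] 5-95% [-10.1  34.3   0.3] [ 3.8 53.2 12.4] img [296.9 201.2]
top 3 17 mean [  0.5 -67.5   3.5] 5-95% [ -2.  -73.4   1.7] [  3.7 -60.8   6.1] img [341.6 194.1]
top 3 63 mean [-3.2  0.2  8.2] 5-95% [-9.7 -9.7  0.7] [ 3.7  9.2 12.5] img [314.8 198.8]
top 3 40 mean [ -5.7 -43.3   7.1] 5-95% [ -9.9 -53.9   0.8] [ -1.2 -34.8  11.9] img [332.6 197.5]
top 3 59 mean [-3.5 43.7  9. ] 5-95% [-9.8 34.6  1.7] [ 3.7 52.5 13.7] img [297.1 201.2]
scene 2 face n 280 dyaw 0.17 tilt -1.25 x0 12.6 y [-54.4  50.7] z [-44.9 -16.4]
scene 3 face n 446 dyaw 0.39 tilt 0.2 x0 14.8 y [-49.   53.5] z [ 77.5 107.8]
scene 2 face n 315 dyaw 0.24 tilt -1.87 x0 12.7 y [-54.2  51.1] z [-50.6 -16.5]
78.0 26 13.9
84.0 30 14.7
90.0 33 14.6
96.0 31 14.3
102.0 38 15.0
108.0 33 14.7
114.0 47 18.0
120.0 36 18.3
126.0 37 18.1
132.0 40 18.3
138.0 34 18.4
144.0 21 18.3
150.0 17 18.6
156.0 13 21.0
162.0 0
```

>>> {"name": "arm_command", "arguments": {"series": [0,-0.2,-0.1,0.2,0,0,-0.5,-0.2,1,0,0,-0.6,-0.2,2,0,0,-0.6,-0.2,2.7,0,0,-0.6,-0.2,3,0]}}

```text
clock: 12.27
eef_pos: [583.2, -30.3, 156.3]
tool_rot: [-3.139, -0.001, 1.746]
force: [-0.4, 0.4, -2.8]
width: 17.6
gripper_force: 58.6
```

>>> {"name": "arm_command", "arguments": {"series": [0,0,0,0,0,0,0,0,0,0,0,0,0,0,0,0,0,0,0,0,0,0,0,0,0]}}

```text
clock: 12.68
eef_pos: [584.7, -29.8, 158.6]
tool_rot: [3.141, 0.0, 1.746]
force: [0.4, 0.3, -1.4]
width: 17.2
gripper_force: 58.6
```

```bash
python3 look.py 4; python3 - <<'E'
from kn import *
go(583.8,-27.6,127.6,100.1)
s=monitor.read_state(); print("tcp local",((np.array(s["eef_pos"])-O)@Rj).round(1))
clusters("scene",4,18,50); clusters("top",4,18,50); face("scene",4,46,78,-5,30); clusters("top",4,-8,15)
E
```

```text
t 12.78 pos [584.6 -29.8 158.6] rot [1.7996e+02 1.0000e-02 1.0006e+02] w 17.2 gf 58.6 F [-0.3  0.4 -0.5] q [ 0.21  0.64 -0.32  1.77  0.28  0.77 -0.08]
shift cm [ 0.23 -0.04  3.1 ] turn -0.0
tcp local [25.4 -2.3 83.6]
scene 4 71 mean [-4.3 17.8 35.9] 5-95% [-10.3  11.6  25.1] [ 4.5 25.3 43.1] img [287.9 193.6]
scene 4 79 mean [ -4.8 -26.   36. ] 5-95% [-10.5 -32.6  26.2] [  3.7 -17.6  43.5] img [303.7 201.1]
top 4 54 mean [-3.  21.8 38.9] 5-95% [-9.5 14.5 26.5] [ 3.6 28.8 43.4] img [307.7 197.2]
scene 4 face n 419 dyaw 0.25 tilt -0.06 x0 12.8 y [-54.   48.8] z [48.2 77.8]
top 4 16 mean [  0.6 -67.8   3.8] 5-95% [ -2.1 -73.3   1.7] [  3.7 -62.5   5.6] img [341.8 194. ]
top 4 55 mean [-3.7 -0.9  8.8] 5-95% [-10.   -9.4   1.9] [ 3.6  7.3 13.1] img [315.3 198.9]
top 4 63 mean [-3.3 44.   8.9] 5-95% [-10.1  34.5   3.1] [ 4.3 52.9 12.5] img [296.9 201.1]
```

Leaf and jig now agree within about 0.5 mm in x and y, so I'll go straight down 31 mm, slowly.

>>> {"name": "arm_command", "arguments": {"series": [0,0,0,0.3,0,0,0,0,0.7,0,0,0,0,1.1,0,0,0,0,1.5,0,0,0,0,1.9,0]}}

```text
clock: 13.2
eef_pos: [584.2, -29.9, 138.6]
tool_rot: [-3.141, -0.0, 1.746]
force: [-0.6, 0.0, -1.4]
width: 17.4
gripper_force: 58.6
```

>>> {"name": "arm_command", "arguments": {"series": [0,0,0,0.4,0,0,0,0,0.7,0,0,0,0,1,0,0,0,0,1.1,0,0,0,0,1.1,0]}}

```text
clock: 13.62
eef_pos: [584.2, -29.8, 127.9]
tool_rot: [-3.141, -0.0, 1.746]
force: [-0.1, -0.9, -1.8]
width: 17.3
gripper_force: 58.6
```

>>> {"name": "arm_command", "arguments": {"series": [0,0,0,0,0,0,0,0,0,0,0,0,0,0,0,0,0,0,0,0,0,0,0,0,0]}}

```text
clock: 14.03
eef_pos: [584.5, -29.9, 128.4]
tool_rot: [3.141, 0.0, 1.746]
force: [0.1, -0.4, -0.7]
width: 17.4
gripper_force: 58.6
```

```bash
python3 look.py 5; python3 - <<'E'
from kn import *
go(584,-29.5,127.6,100.1)
s=monitor.read_state(); print("tcp local",((np.array(s["eef_pos"])-O)@Rj).round(1))
clusters("scene",5,-8,20); clusters("top",5,-8,20); face("scene",5,16,48,-5,30)
for n in("top","scene"):
    D=np.load(n+"5.npz")["im"]; D0=np.load(n+"0.npz")["im"]
T=np.load("top5.npz")["im"];S=np.load("scene5.npz")["im"]
cv2.imwrite("pics/fit.png",np.hstack([cv2.resize(S[160:240,260:340,::-1],(400,400),interpolation=2),cv2.resize(T[150:230,270:350,::-1],(400,400),interpolation=2)]))
E
```

```text
t 14.13 pos [584.5 -29.9 128.4] rot [179.99   0.   100.06] w 17.0 gf 58.6 F [ 0.6  0.5 -1.1] q [ 0.2   0.68 -0.31  1.79  0.3   0.71 -0.1 ]
shift cm [ 0.05 -0.04  0.08] turn -0.0
tcp local [25.2 -2.3 53.4]
scene 5 381 mean [-5.4 -5.4  6.3] 5-95% [-10.8 -54.2  -3.7] [ 3.  45.8 12.7] img [295.6 208.4]
top 5 18 mean [ -2.1 -50.9   9.7] 5-95% [ -8.4 -53.6   6. ] [  4.1 -47.4  12.6] img [335.7 195.4]
top 5 17 mean [  0.6 -67.5   3.3] 5-95% [ -2.  -73.4   1.3] [  3.5 -60.9   5.5] img [341.6 194.1]
top 5 180 mean [-3.3 22.   7.8] 5-95% [-9.9 -7.3 -3.6] [ 4.1 51.6 12.6] img [305.8 200. ]
scene 5 face n 411 dyaw 0.28 tilt 0.29 x0 12.6 y [-54.1  51.2] z [17.8 47.4]
```

View pics/fit.png

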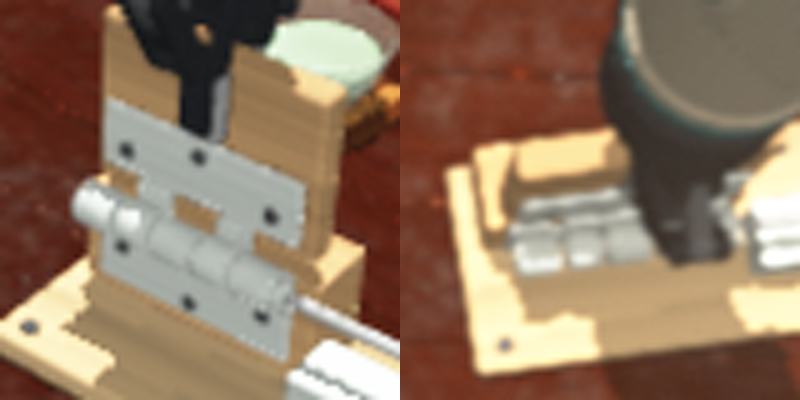

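The scene crop shows all five knuckles in one line from (95,203) to (265,285), with the leaf upright and the pin tip at (290,300) clear of the last knuckle. One last check of heights along the row.

```bash
python3 - <<'E'
from kn import *
for n in("scene","top"):
    L,h=local(n,5); m=(L[...,0]>-14)&(L[...,0]<4)&(L[...,2]>-8)&(L[...,2]<16)&(h[...,1]<70)
    b0=-3 if n=="scene" else 0
    for c in(44,22,0,-22,-44):
        p=L[m&(abs(L[...,1]-c-b0)<7)]
        if len(p)<8: continue
        r=p[:,[0,2]]; A=np.c_[2*r,np.ones(len(r))]; q=np.linalg.lstsq(A,(r**2).sum(1),rcond=None)[0]
        print(n,c,len(p),"zmax",np.percentile(p[:,2],92).round(1),"xmin",np.percentile(p[:,0],8).round(1),"circle",q[:2].round(1),np.sqrt(q[2]+q[:2]@q[:2]).round(1))
E
```

```text
scene 44 48 zmax 12.5 xmin -10.9 circle [-2.1  3.5] 8.4
scene 22 49 zmax 12.6 xmin -10.5 circle [-1.9  3.7] 8.3
scene 0 50 zmax 12.2 xmin -10.8 circle [-1.   2.2] 9.4
scene -22 58 zmax 13.3 xmin -10.0 circle [-1.7  4.1] 8.2
scene -44 55 zmax 12.0 xmin -9.9 circle [-1.9  3.7] 7.9
top 44 34 zmax 11.6 xmin -9.5 circle [-2.3  4.2] 7.0
top 22 44 zmax 13.0 xmin -9.6 circle [-0.9  3.3] 8.6
top 0 37 zmax 11.8 xmin -9.8 circle [-1.8  3.8] 7.3
```

>>> {"name": "arm_command", "arguments": {"series": [0,0,0,0.03,0,0,0,0,0.07,0,0,0,0,0.07,0,0,0,0,0.07,0,0,0,0,0.07,0]}}

```text
clock: 14.55
eef_pos: [584.4, -29.9, 127.6]
tool_rot: [-3.142, -0.0, 1.746]
force: [0.9, 0.5, -1.3]
width: 17.4
gripper_force: 58.6
```

>>> {"name": "arm_command", "arguments": {"series": [0,0,0,0,0,0,0,0,0,0,0,0,0,0,0,0,0,0,0,0,0,0,0,0,0]}}

```text
clock: 14.97
eef_pos: [584.4, -29.9, 127.6]
tool_rot: [3.142, 0.0, 1.746]
force: [-0.3, -0.2, -1.6]
width: 17.3
gripper_force: 58.6
```

```bash
python3 - <<'E'
from h import *
go(584.3,-29.6,127.6,100.1)
from cell import workorder
s=monitor.read_state()
if abs(s["eef_pos"][2]-127.7)<0.7 and np.linalg.norm(s["force"])<5: print(workorder.finish_job())
E
```

```text
t 14.97 pos [584.4 -29.9 127.6] rot [180.     0.   100.06] w 17.3 gf 58.6 F [-0.3 -0.2 -1.6] q [ 0.2   0.68 -0.31  1.79  0.3   0.71 -0.1 ]
shift cm [ 0.03 -0.01 -0.  ] turn -0.0
the job is handed in; nothing more can be done
None
```

Job handed in at about 15 s: the pin is parked within about 1.5 mm of the mark, and the gripper alone holds the leaf upright in the gaps, knuckles in line with the jamb's to within about 1 mm by the cameras.

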